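# Show the golf ball to the webcam

### The job

Take the roll of tape off the handle of the golf-ball tray and leave it lying flat on the cork coaster, wholly on it. Then pick up the tray and, keeping it near level all the way so that the ball stays in its pocket, hold it up with its handle over the middle of the round blue mat and the ball as high as the webcam's lens. Finish while still holding the tray there in the gripper, level and still, and leave the other things on the desk where they are.

Things in the scene. Friction and masses are not known exactly. Their poses are not given: they have to be found in the camera images.
- tray: brown wooden golf-ball tray, loose, about 250 g: board 200 (x) x 110 (y) x 12 mm; origin: centre of its underside, z up. In its middle a round boss 36 mm across, up to 22 mm, carries the handle. Ball pocket at x = +70 mm; two flat brass discs at x = -62 mm
- tray_handle (a point): centre of the top end of the handle, 74 mm above the tray's underside. The handle is an upright pale wooden square post, 16 x 16 mm, faces square to the tray's x and y, bare from 22 to 74 mm once the tape is off. Gripping it across the tray's y keeps the fingers clear of the ball
- tray_pocket (a point): the ball centre's place in mid pocket: x = 70, y = 0, z = 33.5 mm in the tray's frame. The pocket is flat, 36 mm across, inside a brass rim only 5 mm high (46 mm outside): the ball can roll 4 mm to any side, and out over the rim when the tray is tipped far or jerked
- ball_center (a point): centre of the white golf ball, 43 mm across, 46 g, loose in the tray's pocket
- tape: green roll of tape on a brown cardboard core, loose, about 60 g, 56 mm outside diameter, 24 mm wide, hole 26 mm. Origin: centre of its lower face; z is the roll's axis. It starts around the tray's handle, lying on the boss (lower face 22 mm, upper face 46 mm above the tray's underside), a loose fit, free to slide up; the handle stands 28 mm out of it
- coaster: round cork coaster fixed on the desk, 120 mm across, 6 mm thick. Origin: centre of its underside
- mat: round blue mat fixed on the desk in front of the webcam (on the robot's side of it), 120 mm across, 3 mm thick. Origin: centre of its underside, on the desk
- webcam_lens (a point): the webcam's lens, 130 mm above the desk, looking back towards the robot over the mat. The black webcam is fixed on the desk: a body 85 mm wide and 30 mm deep up to 146 mm high on a thin stem and a 64 mm round foot, 190 mm beyond the mat's centre (+x)
- mouse: black computer mouse, 105 x 60 x 34 mm, loose bystander; origin: centre of its underside
- stapler: red and black stapler, 140 x 36 x 51 mm, loose bystander; origin: centre of its underside
- mug: white mug with a handle, 82 mm across, 95 mm, loose bystander; origin: centre of its underside
- calculator: grey desk calculator, 130 x 100 x 20 mm, loose bystander; origin: centre of its underside
- pens: dark round pen pot with pens and scissors, 80 mm across, with the pens 165 mm, loose bystander; origin: centre of its underside
There are look-alikes about, which are no part of the job. Of the things that look like the tray, the middle-sized one is meant.

How it is judged:
On the way, in this order (a step that is already met when the one before it is completed fails the run):
1. the roll of tape lies flat on the coaster, let go, with the ball still in its pocket (horizontal distance between tape and coaster below 0.038 m and height (world z) of tape below 0.013 m and angle between the z axis of tape and the z axis of coaster, either way round below 0.15 rad and contact force between tape and the fingers below 0.05 N and linear speed of tape below 0.03 m/s and distance between ball_center and tray_pocket below 0.012 m), for 0.3 s.
2. the tray is lifted off the desk in the gripper, near level, with the ball in its pocket (height (world z) of tray above 0.04 m and angle between tray's own z axis and vertical below 0.35 rad and contact force between tray and the fingers above 1 N and distance between ball_center and tray_pocket below 0.012 m), for 0.2 s.
At the end, for the whole second after the job is handed in: Tray held in the fingers, handle within 35 mm of the mat's centre in plan, ball centre 105 to 155 mm above the desk and within 12 mm of its place, tilt under 0.1 rad, still (0.03 m/s, 0.3 rad/s). Tape let go, at rest, flat within 0.15 rad on the coaster, within 38 mm of its centre (all of step 1 and contact force between tray and the fingers above 1 N and horizontal distance between tray_handle and mat below 0.035 m and height (world z) of ball_center between 0.105 and 0.155 m and angle between tray's own z axis and vertical below 0.1 rad and linear speed of tray below 0.03 m/s and angular speed of tray below 0.3 rad/s); the arm keeps its last pose, push and grip.
It fails at once if the ball leaves its pocket (distance between ball_center and tray_pocket above 0.02 m).
It fails at once if the tray is tipped more than 0.35 rad (20 degrees) (angle between tray's own z axis and vertical above 0.35 rad).
It fails at once if a bystander (mouse, stapler, mug, calculator or pen pot) is moved more than 30 mm (distance of any of mouse, stapler, mug, calculator, pens from where it was at the start of the episode above 0.03 m).
It also fails if it takes over 72 s, if anything falls off the work surface, if the arm or the gripper's body presses on something with over 40 N, if the wrist force passes 120 N, or if a joint passes its speed limit or range.

### The arm

A 6-joint arm with a two-finger parallel gripper is mounted at the origin on the work surface. World frame = base frame: x ahead of the robot, y to its left, z up, the work surface at z = 0. Lengths are in m, angles in rad, forces in N, time in s.
With the tool pointing down it reaches from about 0.325 to 0.925 m from the base axis. Payload 3.1 kg.
Tool frame: the origin (TCP) lies midway between the tips of the shut fingers; the grasp point (between the pads) lies r.grasp_offset behind it (r.grasp_offset is the distance from the TCP to the grasp point, in m); z points along the fingers, y is the direction in which the jaws open and shut (so a half turn about z gives the same grasp; the last joint's range is limited). The gripper opens to 85 mm and grips with 20 to 120 N. Pads are 22 mm wide; open, the fingers measure 114 mm over their backs; the gripper's body (76 mm by 85 mm) begins 54 mm behind the grasp point. The pads swing forward as they close: fully open they stand 13 mm farther back than shut.
Start: joints at [-1.286, 0.217, 1.613, -0, 1.311, -0.112], TCP at [0.242, -0.576, 0.231] pointing down, gripper open.
Joint ranges: [-2.75, 2.75], [-0.78, 2.1], [0.31, 2.55], [-1.13, 4.27], [0.13, 2.63], [-2.58, 2.58]. Speed limits (rad/s): [2.79, 2.79, 3.14, 3.14, 3.14, 3.14].

### API

Orientations are given as a unit quaternion [w, x, y, z].
In Python, from rig import r, vision, sign_off gives the robot as it stands.
- The arm moves only by the tool play_rows, never from a script. Its argument "series" is a list of rows, each a list of 5 numbers: the shift along the world's x, y, z in cm, then the turn about the world's z in rad, then the opening, from 0 (shut) to 1 (fully open). In form: [[x, y, z, twist, gripper], ...]. A call has 1 to 10 rows; each row shifts and turns the pose as measured when the row begins; what a row does not reach is not made up. A row lasts 1/8 s, in which the tool goes at most 62.5 mm and 10.7 degrees, less where a joint would pass 70% of its speed; a pose out of reach is approached as far as the arm can. A call is refused whole if a number of a shift passes 6.25 or a number of a turn 0.188, either way. A call with a gripper value outside its range is refused whole. The fingers move at their own pace and stop on an object; "grip_force" is the grip in N (left out, the last holds). Time passes only in rows, so rows that do not move let the fingers close. It gives the time, the measured TCP pose, the force and the opening at its end, in the units of the state.
- r.sense(): the state, without advancing time (a new reading comes with each control period).
- vision.read_camera(name): name is "side" or "top"; returns a dict with "frame" (384x512x3 uint8, blue, green, red), "camera_matrix" (3x3 intrinsics, pixels), "view" (4x4, takes a point from world to camera coordinates). Camera axes: x right, y down, z forward; pixel columns grow to the right and rows downward; lengths in m; the calibration is good to about 2 mm. A picture is of the moment at which its call begins. There is no depth.
- sign_off(): hands the job in, once; it reports no verdict.
The state is a dict: "clock": time; "qpos": joint angles; "dq": joint speeds; "joint_efforts": joint torques, N m; "position": TCP position; "orientation": TCP orientation; "force": force on the tool from outside, world axes, zero at the start; "ft_torque": the same for the moment, N m; "gripper_width": opening from 0.0 (shut) to 1.0 (fully open).
Only numpy, scipy, OpenCV 4.12 (cv2) and the standard library are available. Lean on these libraries where they do the work, as an engineer would, in place of code of your own. Each camera call takes 0.05 s, during which the arm holds its last target. There are 200 camera calls.

## Working session

There is one attempt and no reset: what is moved stays moved. The work goes in short steps, Python scripts to look and compute and a tool call to move; the robot and the scene stay as the last step left them, time stands still between calls to the robot, and variables do not carry over. Pictures are saved under pics/ and viewed, about 8 in all and at most 12, crops included, and the job is handed in when it is done.

Besides the shell and the picture viewer there is one more tool, called after "Call:" as name(argument=value, ...), one argument or row to a line, values as JSON. play_rows: Moves the arm, as the interface text tells. Its arguments: {"type":"object","properties":{"series":{"type":"array"},"grip_force":{"type":"number"}},"required":["series"]}

```bash
mkdir -p pics; ls
python3 - <<'E'
from rig import r, vision
import cv2,numpy as np,pickle
print(r.sense(), r.grasp_offset)
d={}
for n in("top","side"):
    c=vision.read_camera(n); d[n]=c
    print(n,np.round(c["camera_matrix"],1).tolist(),np.round(c["view"],4).tolist())
    cv2.imwrite(f"pics/{n}0.png",cv2.resize(c["frame"],(800,600),interpolation=cv2.INTER_CUBIC))
pickle.dump(d,open("c0.pkl","wb"))
E
```

```text
pics
{'clock': 0.0, 'qpos': array([-1.28615486e+00,  2.17739302e-01,  1.61498144e+00,  2.04168069e-05,
        1.31126830e+00, -1.12197176e-01]), 'dq': array([ 0.00115112, -0.00035513, -0.00252891,  0.00210133,  0.00116011,
       -0.00259634]), 'joint_efforts': array([ 1.07287095e-03, -3.96844053e+01, -3.03849578e+01, -6.35846823e-05,
        9.70553840e-03,  6.08108977e-06]), 'position': array([ 0.24135873, -0.57561727,  0.22995277]), 'orientation': array([-1.19459237e-03,  9.80379200e-01,  1.97117194e-01, -9.33561566e-05]), 'force': array([-0.72102542, -0.68915918,  0.78189534]), 'ft_torque': array([-0.00607375,  0.07253866, -0.08309896]), 'gripper_width': 1.0025589203020266} 0.0187
top [[389.6, 0.0, 254.0], [0.0, 389.6, 191.8], [0.0, 0.0, 1.0]] [[-0.0188, -0.9997, 0.0176, -0.0124], [-0.9928, 0.0165, -0.1187, 0.4822], [0.1184, -0.0197, -0.9928, 1.247], [0.0, 0.0, 0.0, 1.0]]
side [[473.2, 0.0, 261.9], [0.0, 473.2, 202.5], [0.0, 0.0, 1.0]] [[0.7927, -0.6095, 0.0026, -0.3614], [-0.3212, -0.4214, -0.8481, 0.2361], [0.518, 0.6715, -0.5299, 1.5553], [0.0, 0.0, 0.0, 1.0]]
```

View pics/top0.png

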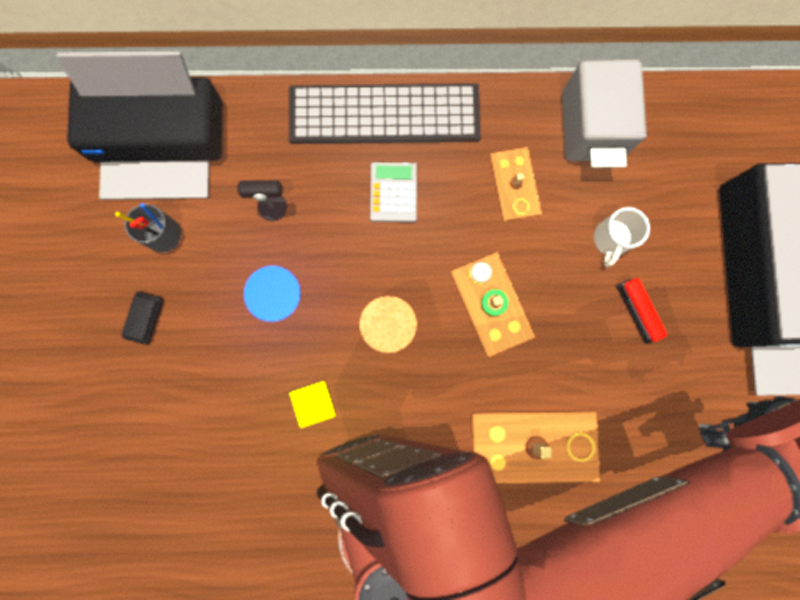

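View pics/side0.png

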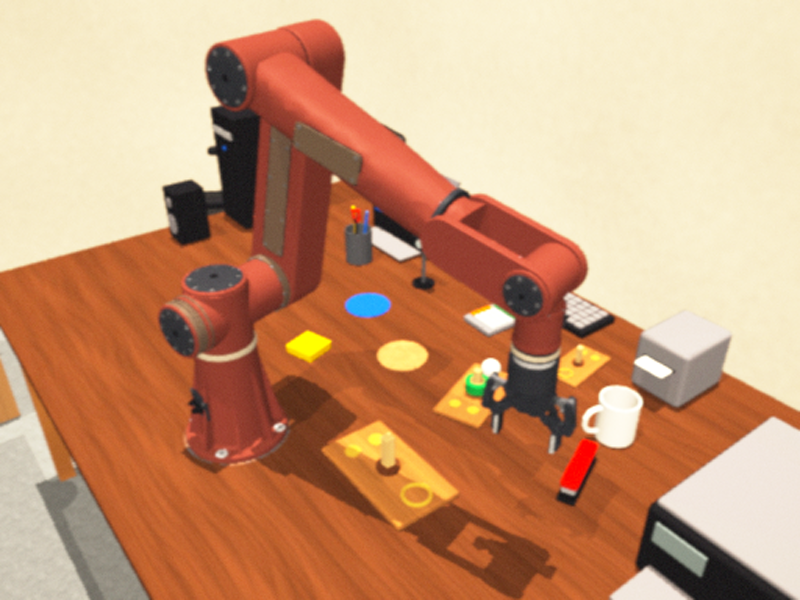

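Top view (800x600 pixels) shows three trays: a small one at (516,184), a middle one with tape and ball at (493,303), and a large one at (537,447). The middle one matches the description. The mat is at (272,293), the coaster at (388,324), the webcam at about (265,195), and the side view agrees.

```bash
cat > h.py <<'E'
import numpy as np,cv2
def back(c,uv,z):
    V=c["view"];R=V[:3,:3];t=V[:3,3];o=-R.T@t
    d=R.T@np.linalg.solve(c["camera_matrix"],[uv[0],uv[1],1.]); return o+d*(z-o[2])/d[2]
def proj(c,p):
    q=c["camera_matrix"]@(c["view"]@np.r_[p,1.])[:3]; return q[:2]/q[2]
def blob(f,lo,hi,box=None):  # box x0,y0,x1,y1 ; centre, size of largest hsv blob
    m=cv2.inRange(cv2.cvtColor(f,cv2.COLOR_BGR2HSV),lo,hi)
    if box: k=np.zeros_like(m);k[box[1]:box[3],box[0]:box[2]]=255;m&=k
    cs=max(cv2.findContours(m,cv2.RETR_EXTERNAL,cv2.CHAIN_APPROX_NONE)[0],key=cv2.contourArea)
    return cv2.minAreaRect(cv2.convexHull(cs))
E
python3 - <<'E'
import pickle,cv2,numpy as np
from h import *
d=pickle.load(open("c0.pkl","rb"));c=d["top"];f=c["frame"]
for n,lo,hi,z,box in [("mat",(95,120,80),(125,255,255),.003,(140,150,210,220)),("tape",(45,100,50),(85,255,255),.046,(290,160,345,220)),("ball",(0,0,170),(180,60,255),.0335,(295,160,325,185)),("coaster",(10,60,190),(30,165,255),.006,(222,180,275,235)),("note",(25,150,150),(35,255,255),.0,None),
 ("board",(8,80,150),(22,220,255),.012,(285,155,350,232))]:
    b=blob(f,lo,hi,box); P=back(c,b[0],z); bp=cv2.boxPoints(b)
    W=[back(c,p,z) for p in bp]
    print(n,np.round(b[0],1),np.round(P,3),"sz",[round(np.linalg.norm(W[i]-W[i+1])*1e3) for i in(0,1)], [np.round(w[:2],3).tolist() for w in W] if n=="board" else "")
s=d["side"];print("side tape green",blob(s["frame"],(45,100,50),(85,255,255))[0], "side mat",back(s,blob(s["frame"],(95,120,80),(125,255,255))[0],.003))
for n,uv in [("ball",(481.5,272)),("disc1",(495,335)),("disc2",(514.5,327)),("handletop",(498,301)),("webcam foot",(272,208)),("webcam top",(260,188))]:
    z={"ball":.0335,"disc1":.013,"disc2":.013,"handletop":.074,"webcam foot":.005,"webcam top":.14}[n]
    print(n,np.round(back(c,np.array(uv)/1.5625,z),3))
a=cv2.resize(f[150:235,280:350],None,fx=7,fy=7,interpolation=cv2.INTER_CUBIC)
cv2.imwrite("pics/crop1.png",a)
E
```

```text
mat [173.5 187.5] [0.504 0.247 0.003] sz [117, 115] 
tape [316.5 193.5] [ 0.471 -0.223  0.046] sz [51, 50] 
ball [308.  173.5] [ 0.539 -0.2    0.034] sz [40, 37] 
coaster [247.3 207.6] [0.432 0.002 0.006] sz [128, 124] 
note [199.4 258.6] [0.268 0.162 0.   ] sz [79, 78] 
board [317. 193.] [ 0.476 -0.231  0.012] sz [216, 255] [[0.607, -0.128], [0.603, -0.344], [0.349, -0.332], [0.353, -0.121]]
side tape green (305.0, 246.0) side mat [0.50091186 0.24666373 0.003     ]
ball [ 0.537 -0.2    0.034]
disc1 [ 0.405 -0.227  0.013]
disc2 [ 0.421 -0.269  0.013]
handletop [ 0.47  -0.225  0.074]
webcam foot [0.689 0.245 0.005]
webcam top [0.692 0.244 0.14 ]
```

View pics/crop1.png

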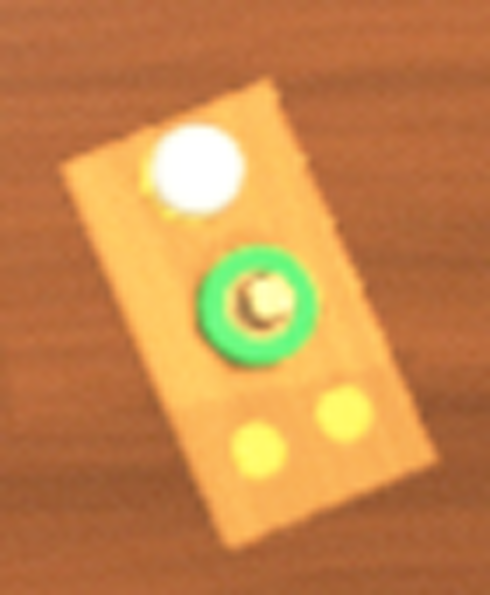

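The crop confirms the choice: ball at (200,168), green roll at (258,307) around the post (268,298), discs at (258,450) and (344,413). Corners are at (62,165), (268,78), (438,462) and (232,548).

Run:
```python
import pickle,numpy as np
from h import *
from scipy.spatial.transform import Rotation as R
from rig import r
c=pickle.load(open("c0.pkl","rb"))["top"]
P=lambda u,v,z:back(c,((u+.5)/7-.5+280,(v+.5)/7-.5+150),z)
K=[P(*q,.012) for q in((62,165),(268,78),(438,462),(232,548))]
print([round(np.linalg.norm(K[i]-K[(i+1)%4])*1e3) for i in range(4)],"centre",np.mean(K,0).round(4))
e=(K[0]+K[1]-K[2]-K[3]);print("yaw x",np.degrees(np.arctan2(e[1],e[0])))
for n,q in dict(tape=(258,307,.046),htop=(268,298,.074),ball=(200,168,.0335),d1=(258,450,.013),d2=(344,413,.013)).items(): print(n,P(*q).round(4))
s=r.sense();o=s["orientation"];y=R.from_quat(o,scalar_first=True).apply([0,1,0]);print("jaw",np.degrees(np.arctan2(y[1],y[0])),s["position"])
```

```text
[108, 200, 106, 198] centre [ 0.4728 -0.2246  0.012 ]
yaw x 21.87254861519205
tape [ 0.4711 -0.2226  0.046 ]
htop [ 0.472  -0.2222  0.074 ]
ball [ 0.5387 -0.2     0.0335]
d1 [ 0.4069 -0.226   0.013 ]
d2 [ 0.4237 -0.2674  0.013 ]
jaw -67.26522795720469 [ 0.24135214 -0.57570137  0.23008198]
```

Board measures 200x107, so this is the right tray, with yaw 21.9° and the jaw already aligned with the tray's y. Moving above the tape.

Call:
play_rows(
  series=[
    [2.9,4.4,0,-0.014,1],
    [2.9,4.4,0,0,1],
    [2.9,4.4,0,0,1],
    [2.9,4.4,0,0,1],
    [2.9,4.4,0,0,1],
    [2.9,4.4,0,0,1],
    [2.9,4.4,0,0,1],
    [2.7,4.5,0,0,1],
    [0,0,0,0,1],
  ],
  grip_force=30,
)

```text
clock: 1.23
position: [0.4737, -0.2094, 0.2249]
orientation: [-0.004, 0.982, 0.188, -0.001]
force: [-0.6, 0.4, 0.4]
gripper_width: 0.999
```

Call:
play_rows(
  series=[
    [0,-1.3,-3,0,1],
    [0,0,-3,0,1],
    [0,0,-3,0,1],
    [0,0,-2,0,1],
    [0,0,0,0,1],
    [0,0,0,0,1],
  ],
)

```text
clock: 1.98
position: [0.4709, -0.2268, 0.1118]
orientation: [-0.003, 0.982, 0.188, -0.002]
force: [-0.4, -0.7, 0.4]
gripper_width: 1.004
```

Run:
```python
from rig import r, vision
import cv2
print(r.sense()["position"],r.sense()["orientation"])
a=vision.read_camera("side")["frame"][190:310,250:410]
b=vision.read_camera("top")["frame"][140:260,260:420]
cv2.imwrite("pics/v4.png",cv2.resize(cv2.vconcat([a,b]),None,fx=2.5*1,fy=2.5,interpolation=cv2.INTER_CUBIC))
```

```text
[ 0.47092139 -0.22676027  0.11177048] [-0.00276914  0.98224016  0.18759272 -0.00236096]
```

View pics/v4.png

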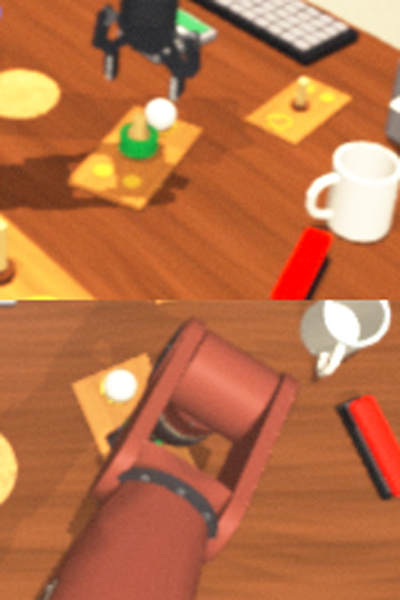

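The side view shows the open jaws straddling the post along the tray's y (fingers at about (110,70) and (175,85), post at (140,125)), with the ball clear. Descending.

Call:
play_rows(
  series=[
    [0.1,0.4,-2,0,1],
    [0,0,-2,0,1],
    [0,0,-1.5,0,1],
    [0,0,-1,0,1],
    [0,0,0,0,1],
    [0,0,0,0,1],
  ],
)

```text
clock: 2.82
position: [0.4767, -0.2258, 0.0513]
orientation: [0.002, 0.982, 0.188, 0.002]
force: [-0.1, -0.0, 0.1]
gripper_width: 1.002
```

Call:
play_rows(
  series=[
    [-0.4,0.25,-1,0,1],
    [0,0,-1,0,1],
    [0,0,0,0,1],
    [0,0,0,0,1],
  ],
)

```text
clock: 3.32
position: [0.4729, -0.2234, 0.0306]
orientation: [0.002, 0.982, 0.188, 0.003]
force: [-0.9, 0.4, 0.3]
gripper_width: 1.002
```

Run:
```python
from rig import r
for i in range(3): s=r.sense();print(s["position"],s["orientation"])
```

```text
[ 0.47285394 -0.22341898  0.03064883] [0.0022435  0.98220692 0.18776803 0.00277479]
[ 0.47285394 -0.22341898  0.03064883] [0.0022435  0.98220692 0.18776803 0.00277479]
[ 0.47285394 -0.22341898  0.03064883] [0.0022435  0.98220692 0.18776803 0.00277479]
```

Call:
play_rows(
  series=[
    [-0.05,0,-0.9,0,1],
    [0,0,-0.8,0,1],
    [0,0,0,0,1],
    [0,0,0,0,0.74],
    [0,0,0,0,0.7],
    [0,0,0,0,0.68],
  ],
)

```text
clock: 4.08
position: [0.4726, -0.2235, 0.0127]
orientation: [0.002, 0.982, 0.188, 0.003]
force: [0.5, 0.0, -0.5]
gripper_width: 0.68
```

Call:
play_rows(
  series=[
    [0,0,0,0,0.64],
    [0,0,0,0,0.6],
    [0,0,0,0,0.55],
    [0,0,0,0,0.5],
    [0,0,0,0,0.5],
  ],
)

```text
clock: 4.7
position: [0.4729, -0.2238, 0.0131]
orientation: [0.003, 0.982, 0.188, 0.003]
force: [0.5, 1.3, -0.1]
gripper_width: 0.655
```

Gripped at 55.7 mm, which matches the roll. Lifting straight up slowly.

Call:
play_rows(
  series=[
    [0,0,0.4,0,0.4],
    [0,0,0.5,0,0.4],
    [0,0,0.6,0,0.4],
    [0,0,0.6,0,0.4],
    [0,0,0,0,0.4],
    [0,0,0,0,0.4],
  ],
)

```text
clock: 5.45
position: [0.473, -0.2238, 0.0358]
orientation: [0.003, 0.982, 0.188, 0.003]
force: [-0.5, 0.8, -0.9]
gripper_width: 0.653
```

Run:
```python
from rig import r, vision
import cv2
s=r.sense();print(s["position"],s["force"],s["gripper_width"])
a=vision.read_camera("side")["frame"][190:310,250:410]
cv2.imwrite("pics/v5.png",cv2.resize(a,None,fx=4,fy=4,interpolation=cv2.INTER_CUBIC))
```

```text
[ 0.47296867 -0.22383246  0.03582469] [-0.50967276  0.76333351 -0.93460258] 0.6526183014155426
```

View pics/v5.png

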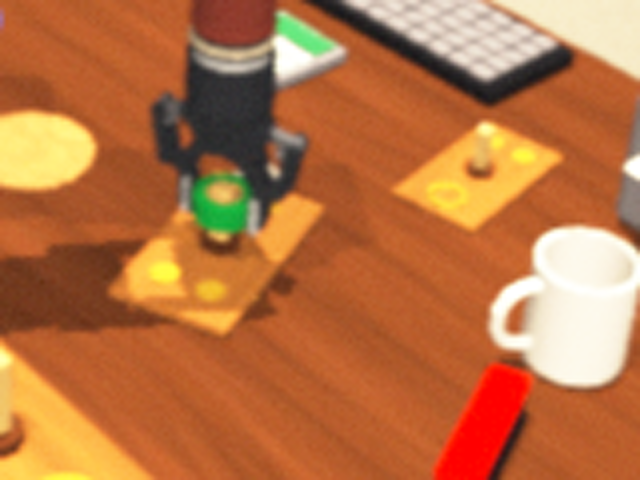

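The roll (222,200) rises along the post with the boss showing beneath it at (220,240), and the tray stays on the desk. Continuing up until it clears.

Call:
play_rows(
  series=[
    [0,0,0.6,0,0.4],
    [0,0,0.7,0,0.4],
    [0,0,0.7,0,0.4],
    [0,0,0.7,0,0.4],
    [0,0,0.8,0,0.4],
    [0,0,1,0,0.4],
    [0,0,1.5,0,0.4],
    [0,0,1.5,0,0.4],
    [0,0,0,0,0.4],
  ],
)

```text
clock: 6.62
position: [0.4736, -0.2242, 0.1172]
orientation: [0.004, 0.982, 0.188, 0.004]
force: [0.1, -0.5, -0.3]
gripper_width: 0.649
```

Call:
play_rows(
  series=[
    [-0.5,2,0,0,0.4],
    [-0.7,4,0,0,0.4],
    [-0.8,5,0,0,0.4],
    [-0.8,5,0,0,0.4],
    [-0.8,3.5,0,0,0.4],
    [-0.5,2,0,0,0.4],
    [0,0,0,0,0.4],
    [0,0,0,0,0.4],
  ],
)

```text
clock: 7.62
position: [0.4221, 0.0038, 0.1124]
orientation: [0.0, 0.982, 0.188, -0.0]
force: [-0.8, 0.7, 0.1]
gripper_width: 0.652
```

Run:
```python
from rig import r, vision
import cv2,numpy as np
from h import *
s=r.sense();print(s["position"],s["orientation"],s["gripper_width"])
c=vision.read_camera("side");f=c["frame"]
b=blob(f,(45,100,50),(85,255,255));print(b, "expected tape mid px", proj(c,s["position"]+[0,0,.022]), "coaster px",proj(c,[.432,.002,.006]))
cc=blob(f,(10,60,190),(30,165,255),(220,205,290,250));print(cc,back(c,cc[0],.006))
cv2.imwrite("pics/v6.png",cv2.resize(f[150:300,190:390],None,fx=4,fy=4,interpolation=cv2.INTER_CUBIC))
```

```text
[0.42209378 0.00379199 0.11242151] [ 2.68311874e-04  9.82136024e-01  1.88172059e-01 -1.83804250e-04] 0.6521579809639834
((252.5, 198.5), (11.0, 11.0), 90.0) expected tape mid px [253.94080273 198.29652984] coaster px [256.5562502  226.81939113]
((258.5, 227.0), (18.0, 29.0), 90.0) [ 0.43708872 -0.00336955  0.006     ]
```

View pics/v6.png

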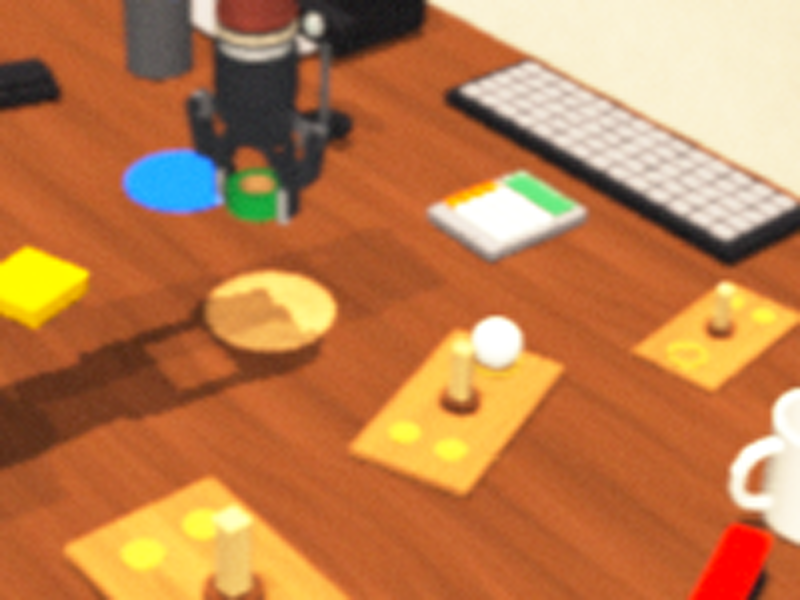

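The roll is held at (255,195), and the ball still sits in its pocket on the tray at (497,342). Lowering onto the coaster.

Call:
play_rows(
  series=[
    [1.0,-0.2,-1.5,0,0.4],
    [0,0,-2,0,0.4],
    [0,0,-2,0,0.4],
    [0,0,-1.5,0,0.4],
    [0,0,-0.8,0,0.4],
    [0,0,0,0,0.4],
    [0,0,0,0,0.4],
  ],
)

```text
clock: 8.55
position: [0.4354, -0.003, 0.0332]
orientation: [0.001, 0.983, 0.184, 0.001]
force: [1.0, 0.2, 0.7]
gripper_width: 0.652
```

Call:
play_rows(
  series=[
    [-0.3,0.4,-0.8,0,0.4],
    [0,0,-0.7,0,0.4],
    [0,0,-0.6,0,0.4],
    [0,0,-0.4,0,0.4],
    [0,0,0,0,0.4],
    [0,0,0,0,0.4],
  ],
)

```text
clock: 9.3
position: [0.4331, 0.0014, 0.0075]
orientation: [0.002, 0.983, 0.185, 0.003]
force: [0.1, 0.2, -0.4]
gripper_width: 0.655
```

Call:
play_rows(
  series=[
    [0,0,-0.3,0,0.4],
    [0,0,-0.3,0,0.4],
    [0,0,0,0,0.4],
    [0,0,0,0,0.4],
  ],
)

```text
clock: 9.8
position: [0.4338, 0.0013, 0.0021]
orientation: [0.002, 0.983, 0.184, 0.003]
force: [-0.7, 0.3, 0.1]
gripper_width: 0.65
```

No contact yet. Creeping lower while watching the force.

Call:
play_rows(
  series=[
    [0,0,-0.2,0,0.4],
    [0,0,0,0,0.4],
    [0,0,0,0,0.4],
  ],
)

```text
clock: 10.18
position: [0.4346, 0.0012, 0.0023]
orientation: [0.001, 0.983, 0.185, 0.003]
force: [-0.6, -0.3, -0.9]
gripper_width: 0.651
```

Call:
play_rows(
  series=[
    [0,0,-0.2,0,0.4],
    [0,0,0,0,0.4],
  ],
)

```text
clock: 10.42
position: [0.4347, 0.0012, 0.0021]
orientation: [0.001, 0.983, 0.185, 0.001]
force: [0.3, -0.0, -0.5]
gripper_width: 0.653
```

The arm stays at about 2 mm with no contact force, so the roll has only about 5 mm to drop. Releasing.

Call:
play_rows(
  series=[
    [0,0,0,0,0.75],
    [0,0,0,0,1],
    [0,0,0,0,1],
    [0,0,0,0,1],
    [0,0,0,0,1],
  ],
)

```text
clock: 11.05
position: [0.4343, 0.0013, 0.001]
orientation: [0.001, 0.983, 0.185, 0.001]
force: [-0.6, -0.2, 0.1]
gripper_width: 1.001
```

Call:
play_rows(
  series=[
    [0,0,1,0,1],
    [0,0,2,0,1],
    [0,0,2,0,1],
    [0,0,4,0,1],
    [0,0,4,0,1],
    [0,0,0,0,1],
    [0,0,0,0,1],
  ],
)

```text
clock: 11.92
position: [0.4334, 0.0015, 0.1376]
orientation: [0.001, 0.983, 0.185, 0.002]
force: [-0.0, 0.8, -0.0]
gripper_width: 1.001
```

Call:
play_rows(
  series=[
    [0.6,-3,0,0,1],
    [0.6,-5,0,0,1],
    [0.6,-5,0,0,1],
    [0.6,-4.5,0,0,1],
    [0.5,-2,0,0,1],
    [0,0,0,0,1],
    [0,0,0,0,1],
  ],
)

```text
clock: 12.8
position: [0.4562, -0.194, 0.1282]
orientation: [-0.005, 0.983, 0.186, -0.005]
force: [-0.5, 0.0, -0.7]
gripper_width: 1.005
```

Run:
```python
from rig import r, vision
import cv2,numpy as np
from h import *
s=r.sense();print(s["position"],s["orientation"],s["gripper_width"])
c=vision.read_camera("side");f=c["frame"];t=vision.read_camera("top");g=t["frame"]
b=blob(g,(45,100,50),(85,255,255),(215,175,285,240));print("tape top",b,back(t,b[0],.03))
b=blob(f,(45,100,50),(85,255,255),(220,190,300,250));print("tape side",b,back(t,b[0],.03))
a=cv2.resize(f[190:310,210:410],None,fx=3,fy=3,interpolation=cv2.INTER_CUBIC);h=cv2.resize(g[150:250,210:410],None,fx=3,fy=3,interpolation=cv2.INTER_CUBIC)
cv2.imwrite("pics/v7.png",cv2.vconcat([a,h])[:600])
```

```text
[ 0.45624404 -0.1940094   0.12818251] [-0.00522186  0.98252752  0.18598528 -0.00467802] 1.005027138035222
tape top ((247.5, 206.5), (15.0, 15.0), 90.0) [0.433869  0.0012485 0.03     ]
tape side ((257.0, 223.5), (11.0, 12.0), 90.0) [ 0.37810577 -0.02860452  0.03      ]
```

View pics/v7.png

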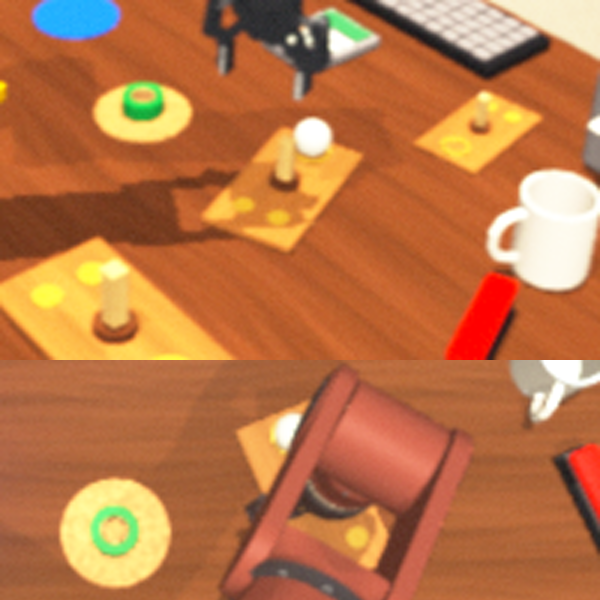

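The roll lies flat and centred on the coaster at (0.434, 0.001), and the ball is in its pocket. Checking whether the tray shifted.

Run:
```python
import pickle
from h import *
c=pickle.load(open("c0.pkl","rb"))["side"]
for n,u,v,z in [("htop",287,132,.074),("d",243,205,.013),("d",278,217,.013),("ball",313,137,.0335)]: print(n,back(c,((u+.5)/3-.5+210,(v+.5)/3-.5+190),z).round(4))
# pixel predicted from original pose
for p in [(.4725,-.2235,.074),(.4069,-.226,.013),(.4237,-.2674,.013),(.5387,-.2,.0335)]:
    q=proj(c,np.array(p)); print(((q-[210,190])*3).round(1))
```

```text
htop [ 0.4821 -0.2102  0.074 ]
d [ 0.4069 -0.224   0.013 ]
d [ 0.4242 -0.2641  0.013 ]
ball [ 0.5392 -0.1958  0.0335]
[287.6 139.5]
[243.2 204.9]
[278.7 217.7]
[314.1 137.8]
```

Discs and ball are where they were, so the tray has not moved. Going to the handle.

Call:
play_rows(
  series=[
    [1.6,-2.9,0,0,1],
    [0,0,0,0,1],
    [0,0,-1.5,0,1],
    [0,0,-1.5,0,1],
    [0,0,-1,0,0.8],
    [0,0,0,0,0.8],
    [0,0,0,0,0.8],
  ],
)

```text
clock: 13.78
position: [0.4703, -0.2161, 0.0839]
orientation: [-0.007, 0.982, 0.19, -0.006]
force: [0.4, -0.2, 0.0]
gripper_width: 0.799
```

Call:
play_rows(
  series=[
    [0.2,-0.75,-1,0,0.8],
    [0,0,-1,0,0.8],
    [0,0,-0.8,0,0.8],
    [0,0,0,0,0.7],
    [0,0,0,0,0.6],
  ],
)

```text
clock: 14.4
position: [0.4729, -0.2248, 0.0545]
orientation: [-0.007, 0.982, 0.19, -0.006]
force: [0.1, 0.6, 0.6]
gripper_width: 0.597
```

Call:
play_rows(
  series=[
    [0,0.1,-1,0,0.6],
    [0,0,-0.8,0,0.5],
    [0,0,0,0,0.4],
    [0,0,0,0,0.33],
    [0,0,0,0,0.29],
    [0,0,0,0,0.26],
  ],
  grip_force=60,
)

```text
clock: 15.15
position: [0.4733, -0.2238, 0.0358]
orientation: [-0.007, 0.982, 0.19, -0.005]
force: [0.3, 0.1, -0.5]
gripper_width: 0.263
```

Call:
play_rows(
  series=[
    [0,0,0,0,0.24],
    [0,0,0,0,0.22],
    [0,0,0,0,0.2],
    [0,0,0,0,0.18],
    [0,0,0,0,0.14],
    [0,0,0,0,0.05],
    [0,0,0,0,0.05],
  ],
)

```text
clock: 16.02
position: [0.4733, -0.2236, 0.0366]
orientation: [-0.007, 0.982, 0.19, -0.005]
force: [-1.3, 1.9, 1.8]
gripper_width: 0.181
```

Handle gripped at 15.4 mm. Lifting gently.

Call:
play_rows(
  series=[
    [0,0,0.2,0,0.05],
    [0,0,0.4,0,0.05],
    [0,0,0.5,0,0.05],
    [0,0,0.6,0,0.05],
    [0,0,0.7,0,0.05],
    [0,0,0.7,0,0.05],
    [0,0,0.6,0,0.05],
    [0,0,0.4,0,0.05],
    [0,0,0.2,0,0.05],
    [0,0,0,0,0.05],
  ],
)

```text
clock: 17.27
position: [0.4722, -0.2232, 0.0812]
orientation: [-0.007, 0.982, 0.19, -0.006]
force: [-0.2, 0.4, -2.9]
gripper_width: 0.176
```

Run:
```python
from rig import r, vision
import cv2
s=r.sense();print(s["position"],s["orientation"],s["force"],s["ft_torque"],s["gripper_width"])
a=vision.read_camera("side")["frame"][170:290,220:380]
cv2.imwrite("pics/v8.png",cv2.resize(a,None,fx=4,fy=4,interpolation=cv2.INTER_CUBIC))
```

```text
[ 0.47224009 -0.22319025  0.08117272] [-0.00692846  0.98178447  0.18977872 -0.00593991] [-0.19768     0.44124261 -2.88215509] [-0.03318961 -0.00054205  0.01570952] 0.17638975832402637
```

View pics/v8.png

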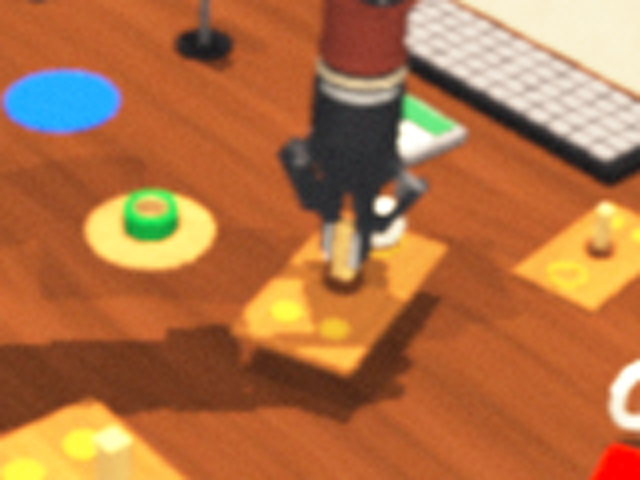

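The tray (345,290) is lifted and level with the ball at (385,222), and the force of -2.9 N matches its weight. Raising further, then carrying it across.

Call:
play_rows(
  series=[
    [0,0,0.2,0,0.05],
    [0,0,0.4,0,0.05],
    [0,0,0.6,0,0.05],
    [0,0,0.8,0,0.05],
    [0,0,0.8,0,0.05],
    [0,0,0.7,0,0.05],
    [0,0,0.5,0,0.05],
    [0,0,0.3,0,0.05],
    [0,0,0.2,0,0.05],
    [0,0,0,0,0.05],
  ],
)

```text
clock: 18.58
position: [0.4719, -0.223, 0.1292]
orientation: [-0.007, 0.982, 0.19, -0.006]
force: [-0.1, 0.0, -2.6]
gripper_width: 0.177
```

Call:
play_rows(
  series=[
    [0,0.2,0,0,0.05],
    [0,0.4,0,0,0.05],
    [0.1,0.6,0,0,0.05],
    [0.1,0.9,0,0,0.05],
    [0.1,1.2,0,0,0.05],
    [0.1,1.4,0,0,0.05],
    [0.1,1.5,0,0,0.05],
    [0.1,1.5,0,0,0.05],
    [0.1,1.5,0,0,0.05],
    [0.1,1.5,0,0,0.05],
  ],
)

```text
clock: 19.82
position: [0.4797, -0.1077, 0.1283]
orientation: [-0.008, 0.982, 0.19, -0.007]
force: [-0.6, 0.0, -2.9]
gripper_width: 0.181
```

Call:
play_rows(
  series=[
    [0.1,1.5,0,0,0.05],
    [0.1,1.5,0,0,0.05],
    [0.1,1.5,0,0,0.05],
    [0.1,1.5,0,0,0.05],
    [0.1,1.5,0,0,0.05],
    [0.1,1.5,0,0,0.05],
    [0.1,1.5,0,0,0.05],
    [0.1,1.5,0,0,0.05],
    [0.1,1.5,0,0,0.05],
    [0.1,1.5,0,0,0.05],
  ],
)

```text
clock: 21.08
position: [0.4904, 0.0531, 0.1284]
orientation: [-0.008, 0.982, 0.19, -0.006]
force: [0.4, -0.7, -2.5]
gripper_width: 0.184
```

Call:
play_rows(
  series=[
    [0.1,1.5,0,0,0.05],
    [0.1,1.5,0.1,0,0.05],
    [0.1,1.5,0.1,0,0.05],
    [0.1,1.5,0.1,0,0.05],
    [0.1,1.5,0,0,0.05],
    [0.1,1.5,0,0,0.05],
    [0.1,1.5,0,0,0.05],
    [0.1,1.4,0,0,0.05],
    [0.1,1.3,0,0,0.05],
    [0.1,1.1,0,0,0.05],
  ],
)

```text
clock: 22.32
position: [0.501, 0.2066, 0.1314]
orientation: [-0.008, 0.982, 0.19, -0.006]
force: [0.3, 0.8, -3.1]
gripper_width: 0.178
```

Call:
play_rows(
  series=[
    [0.1,0.9,0,0,0.05],
    [0.1,0.8,0,0,0.05],
    [0,0.6,0,0,0.05],
    [0,0.5,0,0,0.05],
    [0,0.3,0,0,0.05],
    [0,0.2,0,0,0.05],
    [0,0.1,0,0,0.05],
    [0,0,0,0,0.05],
    [0,0,0,0,0.05],
  ],
)

```text
clock: 23.45
position: [0.5031, 0.2426, 0.1312]
orientation: [-0.008, 0.982, 0.19, -0.007]
force: [-0.0, -0.8, -2.3]
gripper_width: 0.181
```

Run:
```python
from rig import r, vision
import cv2,numpy as np
from h import *
s=r.sense();print(s["clock"],s["position"],s["orientation"],s["force"],s["gripper_width"],abs(s["dq"]).max())
c=vision.read_camera("side");f=c["frame"];t=vision.read_camera("top");g=t["frame"]
from scipy.spatial.transform import Rotation as R
p=s["position"]; b=p+[.07*np.cos(.382),.07*np.sin(.382),.0335-.0366]
print("ball expected",b,"px side",(proj(c,b)-[160,100])*3,"top",proj(t,b))
k=blob(f,(0,0,150),(180,60,255),tuple(int(v) for v in np.r_[proj(c,b)-14,proj(c,b)+14]));print("ball blob side",k)
q=blob(g,(45,100,50),(85,255,255),(215,175,285,240));print("tape top",back(t,q[0],.03))
cv2.imwrite("pics/v9.png",cv2.resize(f[100:280,160:400],None,fx=3,fy=3,interpolation=cv2.INTER_CUBIC))
```

```text
23.45 [0.50311423 0.24256244 0.13119837] [-0.00752791  0.98175264  0.18989774 -0.00662792] [-0.04275605 -0.84638632 -2.26873425] 0.18062380729784416 0.0031791977211890216
ball expected [0.5680687  0.26865684 0.12809837] px side [251.85540251 185.73142148] top [158.63884434 161.28195402]
ball blob side ((248.0, 158.5), (15.0, 16.0), 90.0)
tape top [0.433869  0.0012485 0.03     ]
```

View pics/v9.png

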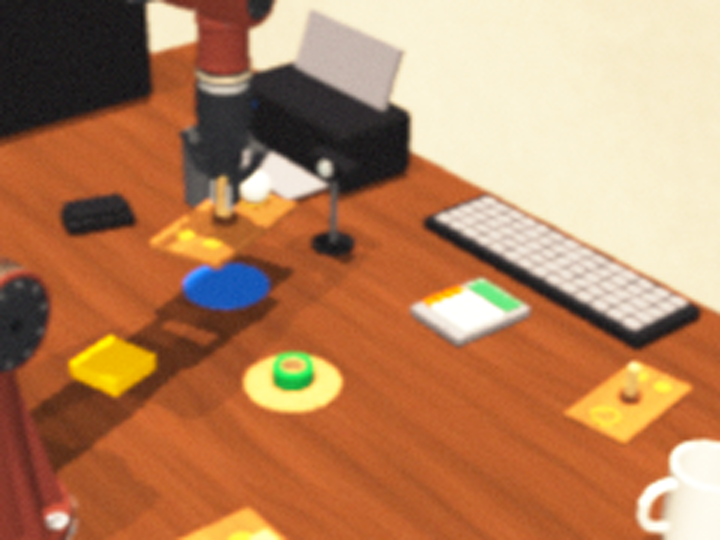

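The tray hangs level over the mat. The ball is at (256,186), against a predicted (252,186). The roll is still flat on the coaster at (293,370). Letting it settle, then handing in.

Call:
play_rows(
  series=[
    [0,0.2,0,0,0.05],
    [0,0,0,0,0.05],
    [0,0,0,0,0.05],
    [0,0,0,0,0.05],
    [0,0,0,0,0.05],
  ],
)

```text
clock: 24.18
position: [0.5032, 0.2446, 0.1313]
orientation: [-0.008, 0.982, 0.19, -0.007]
force: [0.0, -0.1, -2.6]
gripper_width: 0.179
```

Run:
```python
from rig import r, sign_off
s=r.sense();print(s["clock"],s["position"],s["force"],s["gripper_width"],abs(s["dq"]).max())
print(sign_off())
```

```text
24.175 [0.50318443 0.24461769 0.13126125] [ 0.00488694 -0.13905348 -2.58516635] 0.179327068757184 0.003533559858966536
the job is handed in; nothing more can be done
None
```

I took the tape off the handle and left it flat on the coaster. I then lifted the middle-sized tray by its handle and handed the job in at 24.2 s, still holding it over the mat. `sign_off()` gave no verdict.

**Last checks:**
- **Tape:** it lies at (0.434, 0.001), within about 3 mm of the coaster's measured centre, and looks flat. The fingers could not go lower than about 2 mm, so it dropped roughly 5 mm on release.
- **Tray:** the handle is about 3 mm from the mat's centre, the gripper is tilted about 0.02 rad, and the arm is still. The tray looked level in the picture.
- **Ball:** its height works out to about 0.128 m, against the lens at 0.130 m. In the side picture it is in its pocket, within about 2 camera pixels of where I predicted.
- **Grip:** the fingers are on the handle at about 15 mm, carrying 2.6 N, close to the weight of tray and ball.
- **Bystanders:** I saw no contact with any of them, but I did not measure their positions at the end.

**Disagreement:** one automatic ball detection in the last picture was about 9 pixels off, apparently because it merged with the white paper behind. I judged the ball by eye in that picture instead.

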